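Crank a mainspring winder to its release and take out the loaded drum

ROBOT

A 6-joint arm with a two-finger parallel gripper is mounted at the origin on a cart in front of the work surface, level with it; the furniture and walls round the work are solid. World frame = base frame: x ahead of the robot, y to its left, z up, the work surface at z = 0. Lengths are in mm, angles in rad, forces in N, time in s.
With the tool pointing down it reaches from about 375 to 925 mm from the base axis. Payload 5.7 kg.
Tool frame: the origin (TCP) lies on the centre line of the jaws, within the pads' length; the fingertips stand 22 mm ahead of it and the grasp point (between the pads) lies 3 mm ahead of it (env.nose_length is the distance from the TCP to the fingertips, in mm); z points along the fingers, y is the line along which they close (so a half turn about z gives the same grasp; the last joint's range is limited). The gripper opens to 88 mm and grips with 3 to 60 N. Pads are 20 mm wide; open, the fingers measure 115 mm over their backs; the gripper's body (75 mm by 178 mm) begins 61 mm behind the grasp point.
Start: joints at [-1.446, 0.359, 1.51, -0, 1.272, -0.115], TCP at [142.492, -582.804, 244.623] pointing down, gripper open.
Joint ranges: [-2.97, 2.97], [-1.01, 2.36], [0.21, 2.38], [-0.96, 4.11], [0.2, 2.71], [-2.98, 2.98]. Speed limits (rad/s): [2.39, 2.39, 3.14, 3.14, 3.14, 3.14].

INTERFACE

Orientations are given as [roll, pitch, yaw] about the fixed x, y, z axes, in that order (R = Rz(yaw) Ry(pitch) Rx(roll)).
In Python, from cell import env gives the robot as it stands. Calls block until the motion is done:
- env.move_ptp(position, orientation): joint-space move of the TCP to a pose.
- env.move_l(position, vel=150, ori=None, f_stop=None): straight line of the TCP; ori=None keeps the orientation; vel is the mean speed in mm/s. With f_stop (N) it stops when the force on the tool has changed by that much, and returns True; else False.
- env.move_joints(angles): joint-space move.
- env.move_gripper(opening, force=None): finger opening in mm; force is the grip in N (None keeps the last); returns when the fingers have stopped.
- env.sleep(seconds).
- env.ik(position, orientation): joint angles nearest the present ones, or None.
- env.observe(): the state.
- env.read_camera(name): name is "scene" or "top" or "wrist"; returns a dict with "img" (384x512x3 uint8, red, green, blue), "range_z" (384x512 float32, mm along the optical axis (not along the pixel's ray), 0 where there is no reading), "intrinsics" (3x3 intrinsics, pixels), "position" and "orientation" of the camera in the world. Camera axes: x right, y down, z forward; pixel columns grow to the right and rows downward; lengths in mm; the calibration is good to about 2 mm. A picture is of the moment at which its call begins.
A pose or a line that the arm cannot do raises env.MotionError and nothing moves.
- env.sign_off(): hands the job in; it is judged then, once.
The state is a dict: "time_s": time; "q": joint angles; "dq": joint speeds; "joint_efforts": joint torques, N m; "ee_pos": TCP position; "orientation": TCP orientation; "force": force on the tool from outside, world axes, zero at the start; "torque": the same for the moment, N m; "finger_gap": finger opening in mm; "grip_force": force on a finger pad.
Only numpy, scipy, OpenCV 4.12 (cv2) and the standard library are available. Lean on these libraries where they do the work, as an engineer would, in place of code of your own. Each camera call takes 0.05 s, during which the arm holds its last target. There are 200 camera calls.

TASK

Take the black knob of the mainspring winder's crank and wind it clockwise (seen from above) against the drag until the drag suddenly drops away, then stop well within one turn so that the red overwind pin stays in. That release also draws back the brass latch: only then lift the brass drum straight up off the winder, without pulling at it while it is still held, and set it gently down over the steel post of the wooden stand, flange down and fully home, and let go. Leave the other things on the desk alone.

Things in the scene. Friction and masses are not known exactly. Their poses are not given: they have to be found in the camera images.
- winder: Green bench winder, a low block 180 x 140 x 26 mm (x, y, z), fixed. Origin: centre of its underside, on the desk. Its x axis runs along its length from the drum to the crank: drum seat at x = -50 mm, crank shaft at x = +45 mm, both at y = 0.
- seat (a point): Drum seat: foot of the steel arbor (18 mm diameter, 12 mm high, tapered top) on the winder's top, 26 mm above the desk. A brass latch tongue (12 mm wide, top at 36.5 mm) holds down the drum's flange on the side towards the crank, under a dark guide bridge (top at 41 mm); the winder's +-y sides of the drum are free for fingers. At the release the latch slides back about 10 mm by itself.
- hub (a point): Point on the crank's upright turning axis, 56 mm above the desk, 1 mm above the hub. Winding drag is about 0.2 to 0.3 N m (4 to 8 N along the path at the knob); after the release 0.02 N m (under 1.5 N). The arm's start angle and the number of turns to the release (between 1 and 3.2) differ each time and cannot be seen. Anticlockwise it soon meets a stop.
- knob_center (a point): Centre of the black crank knob: an upright cylinder 16 mm in diameter, from 54 to 88 mm above the desk (centre 71 mm). It spins freely on the crank arm, so the hand need not turn as it goes round, clockwise seen from above, on a level circle of 38 mm radius about the hub. The steel arm and boss under it reach up to 53 mm.
- flag_end (a point): Centre of the outer end of the red overwind pin (7 mm diameter) in the winder's -y side, on the robot's side. It stays put through winding and the release, and is pushed outwards once the crank goes about one full turn beyond the release.
- drum_center (a point): Centre of the loose brass drum (half-way up, on its axis), a tube open at both ends: 32 mm outside diameter, 22 mm bore, 24 mm high, with a flange 46 mm in diameter and 4 mm thick at its lower end; 90 g. It starts seated on the winder's arbor, its underside 26 mm above the desk, z axis up. The latch stops it from rising until the release.
- drum: The same drum; origin at the centre of its underside, z up its axis.
- stand_seat (a point): Middle of the upper face of the wooden stand (70 x 70 x 14 mm, fixed), 14 mm above the desk, at the foot of its steel post: 18 mm diameter, 12 mm high, tapered to 12 mm at the top. The drum's bore goes over it with 2 mm to spare all round and its underside comes to rest on the wood.
- wax_tin: Yellowed plastic pot with lid, 56 mm in diameter, 28 mm high; bystander. Origin: centre of underside.
- eye_loupe: Black eye loupe, 36 mm in diameter, 27 mm high; bystander. Origin: centre of underside.
- movement: Watch movement on its holder, 41 mm in diameter, 9 mm high; bystander. Origin: centre of underside.
Mind the look-alikes: they are no part of the job. Leave any pink look-alike of the drum alone.

How it is judged (in metres and radians):
On the way:
1. the drum has been lifted clear of the winder's arbor (z of drum in the frame of winder above 0.042 m and contact force between the fingers and drum above 0.3 N), for 0.1 s.
At the end, for the whole second after the job is handed in: The drum stands on the stand over its post, flange down (axis within 0.08 rad of upright), its underside within 2 mm of the wood, within 5 mm of the post's axis, at rest and released (horizontal distance between drum and stand_seat below 0.005 m and z of drum in the frame of stand_seat between -0.002 and 0.002 m and angle between drum's own z axis and vertical below 0.08 rad and linear speed of drum below 0.01 m/s); the robot touches nothing.
It fails at once if the crank was overwound: the red pin has been pushed out by more than 3 mm (distance of flag_end from where it was at the start of the episode above 0.003 m).
It fails at once if the drum was pulled or pressed against the winder or its latch with more than 15 N (contact force between drum and winder above 15 N).
It fails at once if the drum was tilted by more than 0.25 rad while still on the winder (within 20 mm of the arbor's axis, less than 14 mm up) (angle between drum's own z axis and vertical above 0.25 rad and horizontal distance between drum and seat below 0.02 m and z of drum in the frame of seat below 0.014 m).
It fails at once if the drum was slammed onto the stand (more than 25 N) (contact force between drum and stand above 25 N).
It fails at once if the wax tin, eye loupe or watch movement was disturbed (moved more than 15 mm) (distance of any of wax_tin, eye_loupe, movement from where it was at the start of the episode above 0.015 m).
It also fails if it takes over 72 s, if anything falls off the work surface, if the arm or the gripper's body presses on something with over 40 N, if the wrist force passes 120 N, or if a joint passes its speed limit or range.

## Working session

There is one attempt and no reset: what is moved stays moved. The work goes in short steps, each a Python script; the robot and the scene stay as the last script left them, time stands still between calls to the robot, and variables do not carry over. Pictures are saved under pics/ and viewed, at most 10 in all, crops included, and the job is handed in when it is done.

```bash
mkdir -p pics; ls; python3 - <<'E'
from cell import env
import cv2,numpy as np
for n in("top","scene"):
    c=env.read_camera(n); cv2.imwrite(f"pics/{n}0.png",cv2.cvtColor(c["img"],cv2.COLOR_RGB2BGR)); np.savez(f"{n}0.npz",**c)
    print(n,c["intrinsics"].tolist(),c["position"],c["orientation"],(c["range_z"]>0).mean())
o=env.observe();print(o["time_s"],o["orientation"],o["ee_pos"],o["force"],env.nose_length)
E
```

```text
pics
top [[406.91357291478744, 0.0, 254.39078542607655], [0.0, 406.91357291478744, 188.1307158158928], [0.0, 0.0, 1.0]] [ 276.1750085    22.94014956 1068.37146792] [-2.94393608 -0.00655335 -1.56871418] 0.9961140950520834
scene [[412.8572508017721, 0.0, 255.35377074335022], [0.0, 412.8572508017721, 196.7821945156139], [0.0, 0.0, 1.0]] [107.78626575 640.23655908 701.65802655] [-2.28756404 -0.01222369 -2.56626698] 0.9959564208984375
0.1 [-3.13995030e+00 -1.75496317e-04  2.39842801e-01] [ 142.42478587 -582.25433554  243.91361648] [-0.35950277 -0.22337633  0.85903474] 22.0
```

View pics/top0.png

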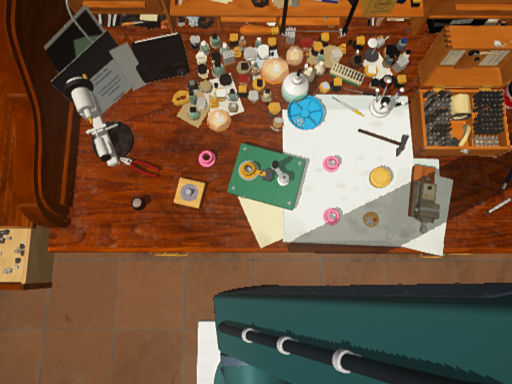

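View pics/scene0.png

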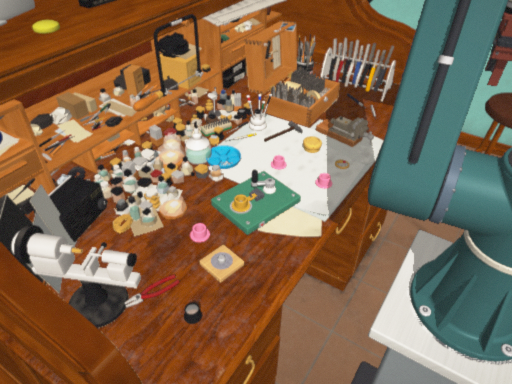

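The top view shows the green winder around (268,176), the drum at (249,170), the crank near (282,176), the stand at (190,193) and the loupe at (138,203). The tin is at (381,177) and the movement at (371,219). Next I'll measure these and zoom in.

```bash
cat > h.py <<'E'
import numpy as np,cv2
from scipy.spatial.transform import Rotation as R
def ray(c,u,v,z):
    K=c["intrinsics"];Rm=R.from_euler("xyz",c["orientation"]).as_matrix()
    uv=np.atleast_2d(np.c_[u,v]).astype(float)
    d=np.c_[(uv[:,0]-K[0,2])/K[0,0],(uv[:,1]-K[1,2])/K[1,1],np.ones(len(uv))]@Rm.T
    p=np.array(c["position"]); return p+d*((z-p[2])/d[:,2])[:,None]
def cloud(c):
    K=c["intrinsics"];Rm=R.from_euler("xyz",c["orientation"]).as_matrix()
    v,u=np.mgrid[:384,:512];z=c["range_z"]
    return np.dstack([(u-K[0,2])/K[0,0]*z,(v-K[1,2])/K[1,1]*z,z])@Rm.T+np.array(c["position"])
E
python3 - <<'E'
from h import *
T=[]
for n,box in(("top",(165,130,330,225)),("scene",(185,160,320,285))):
    c=dict(np.load(f"{n}0.npz")); P=cloud(c)
    hsv=cv2.cvtColor(c["img"],cv2.COLOR_RGB2HSV)
    x0,y0,x1,y1=box; roi=np.zeros((384,512),bool);roi[y0:y1,x0:x1]=1
    g=(hsv[...,0]>60)&(hsv[...,0]<90)&(hsv[...,1]>110)&roi
    g&=(P[...,2]>18)&(P[...,2]<34)
    v,u=np.nonzero(g);p=ray(c,u,v,26)[:,:2].astype(np.float32)
    print(n,"green",g.sum(),cv2.minAreaRect(p),"z",np.median(P[g][:,2]))
    y=(hsv[...,0]>14)&(hsv[...,0]<32)&(hsv[...,1]>90)&(hsv[...,2]>100)&roi&(P[...,2]>6)&(P[...,2]<60)
    k,l,s,ce=cv2.connectedComponentsWithStats(y.astype(np.uint8))
    for i in range(1,k):
        if s[i,4]>40:
            v,u=np.nonzero(l==i);zz=P[l==i][:,2];z=np.median(zz)
            print(" yel",s[i],ce[i],"medz",z,"rect@14",cv2.minAreaRect(ray(c,u,v,14)[:,:2].astype(np.float32)),"top pts",P[l==i][zz>zz.max()-5].mean(0))
    hi=(P[...,2]>60)&(P[...,2]<95)&roi
    print(" high", hi.sum(), P[hi].mean(0) if hi.any() else 0)
    big=cv2.resize(c["img"][y0:y1,x0:x1],None,fx=4.5,fy=4.5,interpolation=cv2.INTER_CUBIC)
    cv2.imwrite(f"pics/{n}z.png",cv2.cvtColor(big,cv2.COLOR_RGB2BGR))
E
```

```text
top green 1906 ((518.9326171875, -13.897506713867188), (174.45437622070312, 136.74554443359375), 74.72354888916016) z 25.57557820604302
 yel [240 162  26  17 237] [250.60759494 170.62869198] medz 34.43615280568042 rect@14 ((536.7278442382812, 21.63858413696289), (43.89956283569336, 66.68240356445312), 0.21993142366409302) top pts [531.99937442  34.10842754  51.45622829]
 yel [174 178  31  31 441] [189.25170068 193.00907029] medz 13.143818677751597 rect@14 ((474.9207763671875, 188.4607391357422), (69.6219711303711, 69.58091735839844), 77.5865478515625) top pts [472.81397441 187.94633933  15.39721284]
 high 43 [533.12486931 -35.37066427  81.96020304]
scene green 1619 ((517.467529296875, -7.0575103759765625), (179.50643920898438, 141.81854248046875), 74.64862823486328) z 27.462436716898765
 yel [194 164  14  10 107] [201.22429907 168.45794393] medz 24.236921433635757 rect@14 ((716.9774780273438, -44.448333740234375), (37.00473403930664, 40.02678680419922), 85.66197967529297) top pts [711.68454587 -35.08108676  24.83814668]
 yel [211 170  10   7  43] [215.69767442 173.20930233] medz 26.39182261983092 rect@14 ((673.0885009765625, -47.664955139160156), (23.79197120666504, 25.719295501708984), 45.305152893066406) top pts [660.14373362 -40.0339702   30.74976098]
 yel [232 193  25  19 296] [242.16216216 202.2027027 ] medz 38.25798848004575 rect@14 ((548.7581787109375, 4.558765411376953), (49.18543243408203, 78.55984497070312), 11.047408103942871) top pts [532.94946081  34.58809878  51.1549476 ]
 yel [200 245  44  36 588] [221.58333333 263.48639456] medz 15.018870025627507 rect@14 ((474.5699157714844, 192.00527954101562), (73.24087524414062, 74.82283782958984), 76.78176879882812) top pts [474.85326635 192.41612564  15.80700557]
 high 74 [536.19366216 -30.55090267  77.64411007]
```

View pics/topz.png

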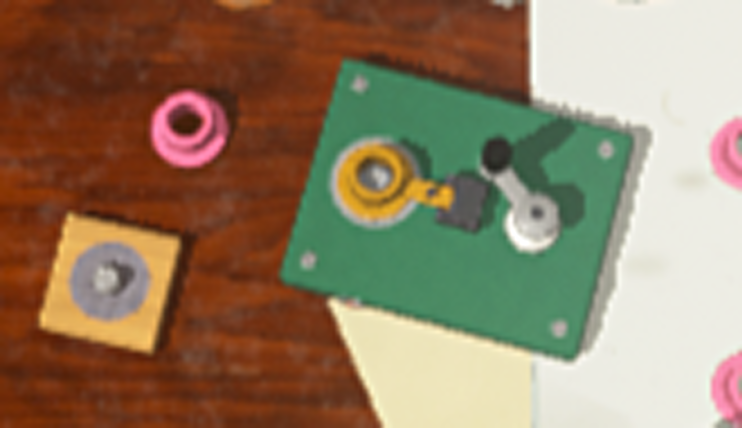

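View pics/scenez.png

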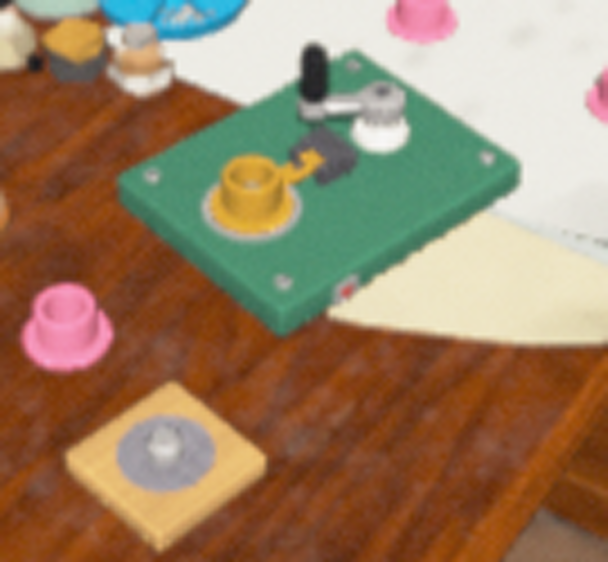

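Both zooms agree: brass drum on the left of the winder, black knob up-left of the steel hub, and the post on a grey disc on the stand. Now I'll move over the winder and use the wrist camera.

```bash
python3 - <<'E'
from cell import env
import cv2,numpy as np
Y=1.304
for i,p in enumerate([(515,60,330),(440,-15,250)]):
    env.move_ptp(p,[np.pi,0,Y]); env.sleep(.3)
    c=env.read_camera("wrist"); np.savez(f"w{i}.npz",**c)
    cv2.imwrite(f"pics/w{i}.png",cv2.cvtColor(c["img"],cv2.COLOR_RGB2BGR))
    o=env.observe();print(c["position"],c["orientation"],o["ee_pos"],o["orientation"],o["time_s"],o["q"],o["force"])
a,b=[cv2.imread(f"pics/w{i}.png") for i in(0,1)]
cv2.imwrite("pics/w01.png",cv2.resize(np.hstack([a,b]),(800,300),interpolation=cv2.INTER_AREA))
E
```

```text
[535.38589438 135.60670291 469.31296962] [ 2.85405476e+00 -2.53051332e-04 -2.68001277e-01] [515.04620667  59.74280896 329.97576066] [-3.14154381e+00  4.54152075e-05  1.30353178e+00] 3.0917 [-1.77763300e-02  1.70286633e-01  1.55952050e+00 -3.23576371e-05
  1.41184407e+00  2.49493337e-01] [-0.72883903 -0.25521443 -0.02899514]
[461.28091226  61.38768875 390.16828369] [ 2.85439110e+00 -2.22367600e-03 -2.66346366e-01] [441.02627943 -14.62621284 250.56247978] [ 3.14024974e+00 -2.24721673e-04  1.30493177e+00] 4.0333 [-1.90034942e-01  1.19836743e-01  1.82621465e+00  1.31560624e-04
  1.19418518e+00  7.57814690e-02] [ 0.32791294 -0.77023425 -0.39003886]
```

View pics/w01.png

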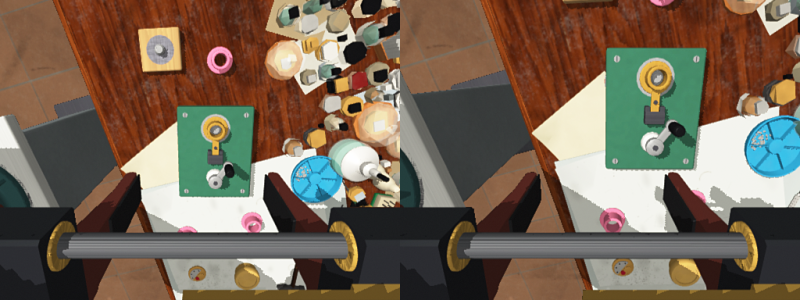

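The wrist view w0 shows the stand at about (160,48), the drum at (217,129) and the knob at (227,170). w1 shows the drum at (657,76) and the knob at (677,128). I'll measure from both.

```bash
cat > meas.py <<'E'
from h import *
def comps(m,n=30):
    k,l,s,c=cv2.connectedComponentsWithStats(m.astype(np.uint8)); return [(l==i) for i in range(1,k) if s[i,4]>n]
def meas(c,name):
    P=cloud(c);hsv=cv2.cvtColor(c["img"],cv2.COLOR_RGB2HSV);H,S,V=[hsv[...,i].astype(int) for i in range(3)]
    g=max(comps((H>60)&(H<90)&(S>110)&(abs(P[...,2]-26)<9)&(abs(P[...,0]-518)<110)&(abs(P[...,1]+10)<110)),key=np.sum)
    v,u=np.nonzero(g);p=ray(c,u,v,26)[:,:2].astype(np.float32);r=cv2.minAreaRect(p);print(name,"winder",r,np.median(P[g][:,2]))
    ctr=np.array(r[0])
    near=lambda q,d:np.hypot(P[...,0]-q[0],P[...,1]-q[1])<d
    for nm,lo,hi,q,z in(("drumtop",45,56,(532,35),50),("knobtop",80,95,(534,-33),88)):
        m=(P[...,2]>lo)&(P[...,2]<hi)&near(q,35)
        if m.sum()>5:
            v,u=np.nonzero(m);pp=ray(c,u,v,z)[:,:2].astype(np.float32);print(" ",nm,m.sum(),cv2.minEnclosingCircle(pp),pp.mean(0),P[m][:,2].mean())
    m=(P[...,2]>48)&(P[...,2]<60)&near((506,-54),16);print("  hub",m.sum(),P[m].mean(0))
    m=(H>10)&(H<32)&(S>70)&(V>110)&(abs(P[...,2]-14)<6)&near((475,190),60)
    for k in comps(m,200):
        v,u=np.nonzero(k);print("  stand",k.sum(),cv2.minAreaRect(ray(c,u,v,14)[:,:2].astype(np.float32)),np.median(P[k][:,2]))
    m=(P[...,2]>20)&near((475,190),20)
    if m.sum()>3:print("  post",m.sum(),P[m].mean(0))
if __name__=="__main__":
    for n in("w0","w1","top0","scene0"): meas(dict(np.load(n+".npz")),n)
E
python3 meas.py
```

```text
w0 winder ((520.1171875, -10.862281799316406), (176.85768127441406, 137.28077697753906), 74.63702392578125) 25.345659842014754
  drumtop 234 ((532.9008178710938, 36.127197265625), 15.936190605163574) [532.97186  36.18368] 48.94594095184949
  knobtop 114 ((537.6563720703125, -29.72704315185547), 8.243391990661621) [537.40564 -29.7567 ] 85.81202956447578
  hub 261 [508.55426109 -54.14651436  53.4320124 ]
  stand 1782 ((476.23974609375, 191.15380859375), (68.97884368896484, 68.99501037597656), 77.58281707763672) 13.283643231549945
  post 148 [476.54583186 190.95029948  24.12610128]
w1 winder ((519.324462890625, -11.912544250488281), (175.26971435546875, 137.1201629638672), 74.75072479248047) 25.367625910916274
  drumtop 415 ((532.3294677734375, 35.6757698059082), 15.913970947265625) [532.5002   35.87571] 48.92574032128305
  knobtop 206 ((536.177490234375, -30.525959014892578), 8.2369384765625) [535.98663  -30.783379] 86.10857079998651
  hub 445 [508.02276968 -54.41624889  53.50702069]
top0 winder ((519.273193359375, -13.584854125976562), (173.7975616455078, 136.729248046875), 74.9030838
[... 381 characters left out ...]
2483520507812), 77.69473266601562) 13.144967004462387
  post 34 [475.15053737 188.58255169  24.94607446]
scene0 winder ((517.405517578125, -7.152244567871094), (179.30557250976562, 142.7754364013672), 75.02792358398438) 27.449455659286514
  drumtop 96 ((531.9288330078125, 34.11323165893555), 19.10294532775879) [532.8105    34.935505] 49.866568978770836
  knobtop 33 ((536.2334594726562, -30.72028160095215), 11.964385032653809) [536.4935   -30.870646] 86.99207734162057
  hub 78 [507.23351438 -53.84337455  54.4278089 ]
  stand 588 ((475.2898864746094, 191.201904296875), (72.34650421142578, 73.88043975830078), 77.7066650390625) 15.15487776340916
  post 51 [475.09954172 191.71309649  25.47333   ]
```

```bash
cat > wind.py <<'E'
from cell import env
import numpy as np
HUB=np.array([507.8,-54.8]);RAD=38.;ZT=79.
def pt(a,c): return [c[0]+RAD*np.cos(a),c[1]+RAD*np.sin(a),ZT]
def seg(a,c,bias,vel=70):
    env.move_l(pt(a,c),vel=vel); o=env.observe(); f=np.array(o["force"])-bias
    # force on tool: drag opposes clockwise motion -> positive along increasing angle
    return f@[-np.sin(a),np.cos(a),0], f@[np.cos(a),np.sin(a),0], f[2], o
E
python3 - <<'E'
from wind import *
K=np.array([536.8,-30.1])
env.move_gripper(44,25)
env.move_ptp([*K,150],[np.pi,0,1.304]); env.sleep(.3)
bias=np.mean([env.observe()["force"] for _ in range(1)],0)
hit=env.move_l([*K,ZT],vel=80,f_stop=6)
o=env.observe();print("hit",hit,o["ee_pos"],o["time_s"],bias,o["force"])
if not hit:
    env.move_gripper(8,25); env.sleep(.2);o=env.observe();print(o["finger_gap"],o["grip_force"],o["force"],o["ee_pos"])
    a0=np.arctan2(*(K-HUB)[::-1]);c=HUB
    np.savez("st.npz",a=a0-np.radians(60),bias=bias)
    for i in range(1,7):
        a=a0-np.radians(10*i);t,r,z,o=seg(a,c,bias);print(round(np.degrees(a)),round(o["time_s"],2),"tan %.1f rad %.1f z %.1f"%(t,r,z),o["finger_gap"],np.round(o["ee_pos"],1)-np.round(pt(a,c),1))
E
```

```text
hit False [537.20889328 -30.1764489   79.36770352] 6.8167 [-0.20104909  0.5113862  -0.35509436] [0.58456943 0.52467588 0.69006318]
15.182954513354717 25.000364722218364 [1.43157412 0.45495839 2.69498788] [537.31349132 -30.12386872  79.25523778]
30 7.83 tan 0.5 rad 2.6 z 4.3 15.2283715635262 [ 0.6 -0.1  0.2]
20 8.07 tan 1.9 rad 3.8 z 5.9 15.409325396102329 [0.5 0.1 0.3]
10 8.32 tan 4.5 rad 4.2 z 5.9 15.634667171710936 [0.5 0.3 0.3]
0 8.57 tan 4.3 rad 3.4 z 4.2 15.800767271220792 [0.6 0.4 0.2]
-10 8.82 tan 4.2 rad 3.4 z 4.7 15.21106556756102 [0.7 0.3 0.2]
-20 9.07 tan 4.6 rad 2.3 z 4.0 15.02467443004416 [0.8 0.2 0.2]
```

```bash
python3 - <<'E'
from wind import *
s=np.load("st.npz");a=float(s["a"]);b=s["bias"];T=[];n=0
while n<78:
    a-=np.radians(15);n+=1
    t,r,z,o=seg(a,HUB,b);T.append(t);np.savez("st.npz",a=a,bias=b)
    print(f"{n}:{t:.1f}/{r:.1f}/{z:.1f}/g{o['finger_gap']:.1f}",end="  ")
    if n>4 and (np.mean(T[-3:])<1.9 or max(abs(t),abs(r),abs(z))>30): break
print("\n",n,np.degrees(a),o["time_s"],o["ee_pos"])
E
```

```text
1:5.6/1.6/3.6/g15.0  2:4.9/0.9/2.4/g15.6  3:5.2/0.4/0.8/g15.4  4:5.5/0.2/2.0/g15.1  5:4.8/-0.5/1.4/g15.4  6:5.9/-0.2/1.1/g15.4  7:5.5/-1.6/0.1/g15.5  8:6.4/-0.8/2.1/g15.6  9:5.6/-1.3/0.6/g15.3  10:7.1/-2.0/1.9/g15.4  11:5.4/-4.3/1.7/g15.4  12:5.3/-3.4/3.8/g15.6  13:5.6/-4.7/3.9/g15.3  14:5.6/-5.8/5.7/g15.2  15:5.1/-3.8/8.5/g15.6  16:4.0/-3.1/10.2/g15.4  17:5.1/-1.0/13.2/g15.3  18:5.6/1.7/13.3/g15.6  19:4.9/5.0/12.5/g15.6  20:4.9/5.2/10.1/g15.6  21:5.0/5.9/8.5/g15.4  22:4.7/5.0/5.4/g15.5  23:5.4/5.6/5.4/g15.8  24:4.3/4.0/3.2/g15.6  25:4.7/3.7/3.6/g15.5  26:5.2/2.6/2.8/g15.3  27:5.4/1.8/2.8/g15.5  28:4.6/1.8/1.9/g15.5  29:4.5/0.3/2.5/g15.6  30:5.0/0.4/2.7/g15.0  31:6.7/-0.3/2.6/g15.5  32:6.1/-1.7/2.0/g15.3  33:5.7/-2.5/2.4/g15.5  34:5.0/-3.0/2.3/g15.5  35:4.6/-3.8/2.8/g15.4  36:-2.9/-3.6/3.5/g15.4  37:-1.1/-5.1/3.7/g15.1  
 37 -574.5781619363424 19.8667 [476.92617786 -33.03405216  79.00127398]
```

```bash
python3 - <<'E'
from cell import env
import cv2,numpy as np
from meas import meas
env.move_gripper(44); p=env.observe()["ee_pos"]
env.move_l([p[0],p[1],170],vel=150)
env.move_ptp([470,20,230],[np.pi,0,1.304]); env.sleep(.3)
c=env.read_camera("wrist");np.savez("w2.npz",**c);meas(c,"w2")
cv2.imwrite("pics/w2.png",cv2.cvtColor(c["img"],cv2.COLOR_RGB2BGR));print(env.observe()["time_s"])
E
```

```text
w2 winder ((519.4287109375, -11.187065124511719), (176.27149963378906, 137.10470581054688), 74.58023071289062) 25.362455886297823
  drumtop 427 ((532.5113525390625, 36.020591735839844), 15.900615692138672) [532.66406  36.00699] 48.966204494113434
  hub 132 [509.631524   -49.76430045  52.10728062]
  stand 1661 ((471.86712646484375, 173.6104278564453), (35.35689163208008, 70.19657135009766), 74.60762023925781) 13.247136231556567
  post 107 [474.87195043 186.01676889  23.69470628]
22.0333
```

View pics/w2.png

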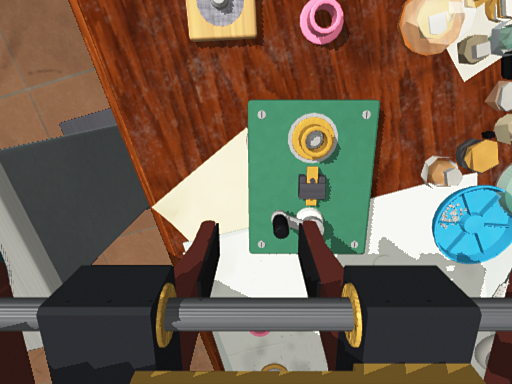

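The picture shows the latch drawn back (brass at (312,172), clear of the flange) and the drum at (313,138). Next I'll grasp and lift the drum gently.

```bash
python3 - <<'E'
from cell import env
import numpy as np
D=[532.6,36.0];Y=1.304
env.move_gripper(60,12)
env.move_ptp([*D,110],[np.pi,0,Y]); env.sleep(.2); b=np.array(env.observe()["force"])
hit=env.move_l([*D,55],vel=60,f_stop=5); o=env.observe();print("hit",hit,o["ee_pos"],o["force"]-b)
if not hit:
    env.move_gripper(26,12); env.sleep(.2);o=env.observe();print(o["finger_gap"],o["grip_force"],o["force"]-b,o["ee_pos"])
    z0=o["ee_pos"][2]
    h=env.move_l([*D,60],vel=15,f_stop=5);o=env.observe();print(h,o["force"]-b,o["ee_pos"])
    if not h:
        h=env.move_l([*D,150],vel=70);env.sleep(.3);o=env.observe();print(o["force"]-b,o["finger_gap"],o["grip_force"],o["time_s"])
        import cv2
        env.move_ptp([476.3,191.1,150],[np.pi,0,Y]);env.sleep(.3)
        c=env.read_camera("wrist");cv2.imwrite("pics/w3.png",cv2.cvtColor(c["img"],cv2.COLOR_RGB2BGR));np.savez("w3.npz",**c);print(env.observe()["ee_pos"])
E
```

```text
hit False [532.91151199  35.99931666  55.23567161] [ 0.81764002 -0.50299747  0.26588578]
30.896225299919415 12.000262741930783 [0.16429601 0.24536746 3.04679259] [532.77928214  35.99489     55.16507892]
False [ 0.66457582  0.07032252 -1.6467655 ] [532.5938778   36.01438161  60.01768465]
[ 0.03500419  0.215283   -0.29516364] 30.93898589496218 11.99979452881962 27.3583
[476.8210822  190.20386256 149.95404272]
```

View pics/w3.png

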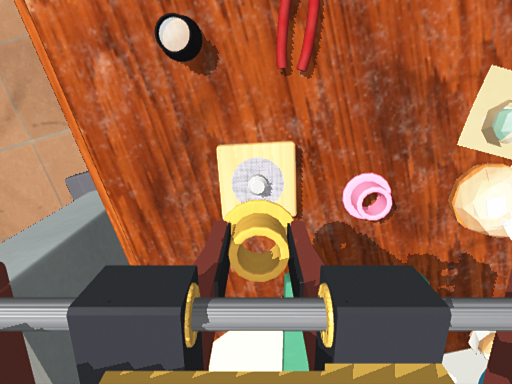

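Drum is held at about (260,240), above the post at (258,184). I'll check its tilt and offset from the depth data.

```bash
python3 - <<'E'
from meas import *
c=dict(np.load("w3.npz"));P=cloud(c);hsv=cv2.cvtColor(c["img"],cv2.COLOR_RGB2HSV)
H,S,V=[hsv[...,i].astype(int) for i in range(3)]
u=np.arange(512)[None];v=np.arange(384)[:,None]
y=(H>14)&(H<32)&(S>120)&(u>215)&(u<300)&(v>190)&(v<285)&(P[...,2]>105)&(P[...,2]<160)
q=P[y];print(y.sum(),np.percentile(q[:,2],[1,5,25,50,75,95,99]))
top=q[q[:,2]>np.percentile(q[:,2],99)-3]
X=np.c_[top[:,:2]-top[:,:2].mean(0),np.ones(len(top))]
s=np.linalg.lstsq(X,top[:,2],rcond=None)[0];print("top",len(top),"plane",s,cv2.minEnclosingCircle(top[:,:2].astype(np.float32)))
lo=q[(q[:,2]<np.percentile(q[:,2],99)-17)]
print("flange",len(lo),cv2.minEnclosingCircle(lo[:,:2].astype(np.float32)),lo[:,2].mean())
m=(P[...,2]>19)&(P[...,2]<32)&(np.hypot(P[...,0]-476,P[...,1]-191)<16);print("post",m.sum(),P[m].mean(0),np.median(P[m],0))
m=(H>10)&(H<32)&(S>70)&(V>110)&(abs(P[...,2]-14)<6)&(np.hypot(P[...,0]-475,P[...,1]-190)<60)
vv,uu=np.nonzero(m);r=ray(c,uu,vv,14);print(cv2.minAreaRect(r[:,:2].astype(np.float32)))
E
```

```text
3931 [121.91904848 123.23156895 124.68658048 136.37345642 143.57039414
 144.58752671 145.08744596]
top 1453 plane [ 8.40871260e-04 -2.10641630e-03  1.43843708e+02] ((476.6119689941406, 189.87591552734375), 16.14824104309082)
flange 1336 ((478.4833984375, 197.51602172851562), 19.67728042602539) 124.27166991401508
post 313 [476.16135656 192.5068085   23.99172841] [476.19233036 192.69069063  24.42606722]
((476.1651306152344, 192.70095825195312), (69.34456634521484, 69.05139923095703), 77.56229400634766)
```

```bash
python3 - <<'E'
from cell import env
import numpy as np
p=[476.3,191.9]
env.move_l([*p,70],vel=80);env.sleep(.3);o=env.observe();b=np.array(o["force"]);print(o["ee_pos"])
for z,v in((58,25),(46,15),(39,12)):
    h=env.move_l([*p,z],vel=v,f_stop=4);o=env.observe();print(z,h,o["ee_pos"],o["force"]-b,o["time_s"])
    if h:break
E
```

```text
[476.4895021  191.94160499  70.33105508]
58 False [476.23057511 191.88135552  57.84492809] [0.32188184 1.63533091 1.04682696] 30.4917
46 False [476.34203478 191.91666675  46.04213451] [-0.1114482   1.78426457  0.66379457] 31.4417
39 True [476.47837758 191.96702787  42.95781564] [-0.35196851  1.6242798   4.42133499] 31.8167
```

```bash
python3 - <<'E'
from cell import env
import numpy as np,cv2
from meas import *
p=env.observe()["ee_pos"]
env.move_gripper(60);env.move_l([p[0],p[1],180],vel=120)
env.move_ptp([476,130,230],[np.pi,0,1.304]);env.sleep(.4)
c=env.read_camera("wrist");P=cloud(c);cv2.imwrite("pics/w4.png",cv2.cvtColor(c["img"],cv2.COLOR_RGB2BGR))
m=(P[...,2]>34)&(P[...,2]<45)&(np.hypot(P[...,0]-476,P[...,1]-191)<30)
q=P[m];print(m.sum(),cv2.minEnclosingCircle(q[:,:2].astype(np.float32)),np.median(q[:,2]))
X=np.c_[q[:,:2]-q[:,:2].mean(0),np.ones(len(q))];print(np.linalg.lstsq(X,q[:,2],rcond=None)[0],env.observe()["time_s"])
hsv=cv2.cvtColor(c["img"],cv2.COLOR_RGB2HSV);w=(hsv[...,0]>10)&(hsv[...,0]<32)&(hsv[...,1]>70)&(hsv[...,2]>110)&(abs(P[...,2]-14)<5)&(np.hypot(P[...,0]-475,P[...,1]-190)<60)
v,u=np.nonzero(w);print(cv2.minAreaRect(ray(c,u,v,14)[:,:2].astype(np.float32)))
E
```

```text
399 ((476.1421203613281, 191.35263061523438), 15.81032943725586) 37.09362177392654
[7.16130167e-03 1.20946879e-02 3.70978547e+01] 34.6167
((475.9112548828125, 191.66635131835938), (69.06816864013672, 68.91743469238281), 77.5767822265625)
```

View pics/w4.png

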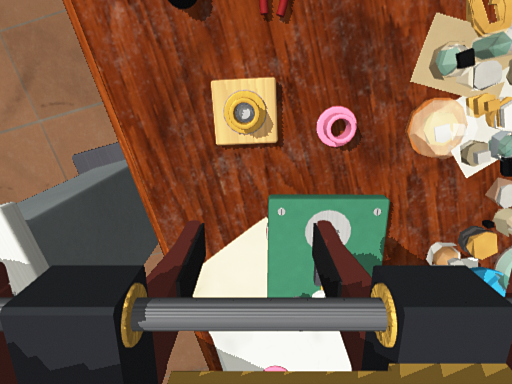

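The drum at (245,113) stands centred over the post. It is level, with its top about 37 mm up in a reading that runs 1 mm low (38 mm expected), and the gripper is clear.

```bash
python3 -c "
from cell import env
print(env.sign_off())"
```

```text
the job is handed in; nothing more can be done
None
```

The crank was wound to the release and stopped within about 30° of it, then the drum was lifted off the winder and set on the stand's post, level, fully home and let go; the job was handed in at about 35 s (no verdict was returned), and I did not separately check the red pin or the bystanders afterwards.

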